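# Cover the food, then open the descaler's push-and-turn safety cap

### The job

The kettle is due for descaling: before you open the descaler, gently lower the bamboo cover onto the bowl with the tomato so that it sits fully home and level on the rim, and let go of it. Then open the descaler bottle: press its green safety cap down, keep it down while you turn it anticlockwise (about a sixth of a turn) until it is free, and lift it off. Finish still holding the cap level in the gripper, about 5 to 15 cm clear straight above the mouth, with the bottle left standing upright where it was and the other things on the worktop not disturbed.

Things in the scene. Friction and masses are not known exactly. Their poses are not given: they have to be found in the camera images.
- bowl: White stoneware bowl, loose, 0.55 kg, 138 mm wide and 88 mm high, round, upright; holds a tomato. Origin: centre of its foot on the worktop, z up. The inside of the rim is 128 mm across.
- tomato: Red tomato, 66 mm, lying in the bowl wholly below the rim. Origin: centre of its underside.
- cover: Round bamboo cover for the bowl, loose, 0.16 kg, right way up on the worktop. Origin: centre of its underside, z up. Plug 122 mm across from 0 to 8 mm (chamfered to 116 at the bottom) that enters the bowl; disc 146 mm across from 8 to 16 mm that rests on the rim. Seated, its origin is 80 mm above the bowl's.
- bottle: White round descaler bottle, green and yellow label, loose, about 0.75 kg, 86 mm across up to 108 mm, shoulder up to 140 mm, then a neck 31 mm across. 177 mm high with the cap. Origin: centre of its foot, z up. Pressing on the cap also holds the bottle: its foot does not turn then.
- safety_cap: Green ribbed round cap on the bottle, 42 g, 52 mm across, 26 mm high, white arrows on top. Origin: centre of its lower edge, 151 mm above the bottle's origin while locked; z up, x along the bottle's x. Turns anticlockwise from above, only while pressed: spring 4 N at rest, out of the notches 3 mm down (8 N), firm stop 5 mm down (10 N). Grip its sides; below its edge is room for fingertips.
- mug: Striped mug, 93x127x96 mm, at the back of the worktop. Leave alone.
- lemon: Lemon, 71x53x51 mm, lying on the worktop. Leave alone.
- teaspoon: Teaspoon, 130 mm long, lying at the left of the work. Leave alone.
- spice_jar: Spice jar with a red lid, 45x45x106 mm, at the back right. Leave alone.
- cover_knob (a point): Middle of the cover's wooden knob, 37 mm above the cover's underside: the knob is 28 mm across from 28 to 45 mm, narrower below, top at 48 mm. Grasp it from above.
- bottle_mouth (a point): Centre of the bottle's mouth, under the cap, 165 mm above the bottle's origin. The neck below it has three bayonet lugs, each with a notch underneath; they lock the cap. Freed, it comes off straight up between 45 and 75 degrees of turn (best 60) and first springs up about 2 mm by itself.
Things that resemble listed ones, but are neither listed nor needed, are in the scene too. What is shaped like the tomato but blue is not meant.

How it is judged (in metres and radians):
On the way, in this order (a step that is already met when the one before it is completed fails the run):
1. the cover sits level on the bowl and is let go, the cap still locked (z of cover in the frame of bowl between 0.076 and 0.083 m and horizontal distance between cover and bowl below 0.006 m and angle between cover's own z axis and vertical below 0.05 rad and contact force between the fingers and cover below 0.01 N and angle between the x axis of safety_cap and the x axis of bottle, either way round below 0.3 rad), for 0.2 s.
2. the cap is gripped and pressed down out of its notches, not yet turned (z of safety_cap in the frame of bottle below 0.1488 m and angle between the x axis of safety_cap and the x axis of bottle, either way round below 0.3 rad and contact force between the fingers and safety_cap above 1 N), for 0.1 s.
3. the cap is turned free while still down on the neck (angle between the x axis of safety_cap and the x axis of bottle, either way round above 0.7 rad and z of safety_cap in the frame of bottle below 0.156 m and contact force between the fingers and safety_cap above 1 N), for 0.1 s.
At the end, for the whole second after the job is handed in: Cover seated on the bowl (centred 6 mm, home 3 mm, level 0.05 rad), let go; gripper holds the cap at rest, level (0.25 rad), 3 to 20 cm above its closed place, within 4 cm of straight above, clear of the bottle, which stands upright within 5 cm of its start; tomato in the bowl (z of cover in the frame of bowl between 0.076 and 0.083 m and horizontal distance between cover and bowl below 0.006 m and angle between cover's own z axis and vertical below 0.05 rad and contact force between the fingers and cover below 0.01 N and z of safety_cap in the frame of bottle between 0.181 and 0.351 m and horizontal distance between safety_cap and bottle below 0.04 m and angle between safety_cap's own z axis and vertical below 0.25 rad and contact force between the fingers and safety_cap above 1 N and contact force between safety_cap and bottle below 0.05 N and linear speed of safety_cap below 0.03 m/s and height (world z) of bottle below 0.005 m and angle between bottle's own z axis and vertical below 0.06 rad and distance of bottle from where it was at the start of the episode below 0.05 m and horizontal distance between tomato and bowl below 0.04 m); the arm keeps its last pose, push and grip.
It fails at once if the cover is dropped onto the bowl rather than lowered (contact force between the fingers and cover below 0.01 N and z of cover in the frame of bowl above 0.09 m and horizontal distance between cover and bowl below 0.1 m and linear speed of cover above 0.2 m/s).
It fails at once if the bottle is lifted off the worktop or knocked over (height (world z) of bottle above 0.02 m or angle between bottle's own z axis and vertical above 0.35 rad).
It fails at once if a bystander is disturbed (moved more than 3 cm) (distance of any of mug, lemon, teaspoon, spice_jar from where it was at the start of the episode above 0.03 m).
It also fails if it takes over 64 s, if anything falls off the work surface, if the arm or the gripper's body presses on something with over 40 N, if the wrist force passes 120 N, or if a joint passes its speed limit or range.

### The arm

A 7-joint arm with a two-finger parallel gripper is mounted at the origin on a cart in front of the work surface, level with it; the furniture and walls round the work are solid. World frame = base frame: x ahead of the robot, y to its left, z up, the work surface at z = 0. Lengths are in mm, angles in rad, forces in N, time in s.
With the tool pointing down it reaches from about 400 to 875 mm from the base axis. Payload 19.3 kg.
Tool frame: the origin (TCP) lies on the mounting face of the last link; the fingertips stand 173 mm ahead of it and the grasp point (between the pads) lies 155 mm ahead of it; z points along the fingers, y is the line along which they close (so a half turn about z gives the same grasp; the last joint's range is limited). The gripper opens to 85 mm and grips with 20 to 120 N. Pads are 22 mm wide; open, the fingers measure 114 mm over their backs; the gripper's body (76 mm by 85 mm) begins 54 mm behind the grasp point. The pads swing forward as they close: fully open they stand 13 mm farther back than shut.
Start: joints at [-1.314, 0.521, -0.036, 1.599, 0.021, 1.021, -0.113], TCP at [200.653, 591.91, 404.691] pointing down, gripper open.
Joint ranges: [-2.91, 2.91], [-0.3, 2.13], [-1.5, 1.42], [0.17, 2.43], [-1.26, 4.41], [0.16, 1.93], [-2.52, 2.52]. Speed limits (rad/s): [1.89, 1.89, 2.39, 2.39, 3.01, 3.01, 3.01].

### API

Orientations are given as [roll, pitch, yaw] about the fixed x, y, z axes, in that order (R = Rz(yaw) Ry(pitch) Rx(roll)).
In Python, from station import readout, optics, order gives the robot as it stands.
- The arm moves only by the tool move_arm, never from a script. Its argument "targets" is a list of rows, each a list of 3 entries, a list of its own where there are three numbers: the finger opening in mm, from 0 to 85.4, then the shift along the tool's x, y, z scaled (see below), then the turn, a rotation vector about the tool's x, y, z scaled (see below). In form: [[hand, [tx, ty, tz], [rx, ry, rz]], ...]. A call has 1 to 8 rows; each row shifts and turns the commanded pose from where the row before left it, along the tool's axes as they then stand; what a row does not reach is not made up. The controller multiplies each number of a shift by 0.2 m and each number of a turn by pi/4 rad. A row lasts 1/10 s, in which the tool goes at most 50 mm and 8.59 degrees, less where a joint would pass 70% of its speed; a pose out of reach is approached as far as the arm can. A call with a number of a shift or a turn outside -1 to 1 is refused whole. A call with a gripper value outside its range is refused whole. The fingers move at their own pace and stop on an object; "newtons" is the grip in N (left out, the last holds). Time passes only in rows, so rows that do not move let the fingers close. It gives the time, the measured TCP pose, the force, the opening and the grip force at its end, in the units of the state.
- readout.observe(): the state, without advancing time (a new reading comes with each control period).
- optics.grab_frame(name): name is "scene" or "side" or "wrist"; returns the picture (480x640x3 uint8, blue, green, red); there is no depth.
- optics.camera_model(name): a dict with "fx", "fy", "cx", "cy" (pixels), "xyz" and "attitude" of the camera in the world. Camera axes: x right, y up, looking along -z (the intrinsics and any distortion apply to the point x, -y, -z); pixel columns grow to the right and rows downward; lengths in mm; the calibration is good to about 2 mm. The wrist camera is an equidistant fisheye: a pixel r from the principal point sees the ray r / f radians off the axis. A picture is of the moment at which its call begins: read the wrist's pose just before it. camera_model takes no time and is no camera call; for the wrist camera it gives the pose at the moment of the call.
- order.close_job(): hands the job in; it is judged then, once.
The state is a dict: "time_s": time; "joint_pos": joint angles; "dq": joint speeds; "effort": joint torques, N m; "eef_pos": TCP position; "orientation": TCP orientation; "ft_force": force on the tool from outside, world axes, zero at the start; "wrist_torque": the same for the moment, N m; "gripper_width": opening from 0.0 (shut) to 1.0 (fully open); "gripper_force": force on a finger pad.
Only numpy, scipy, OpenCV 4.12 (cv2) and the standard library are available. Lean on these libraries where they do the work, as an engineer would, in place of code of your own. Each camera call takes 0.05 s, during which the arm holds its last target. There are 200 camera calls.

## Working session

There is one attempt and no reset: what is moved stays moved. The work goes in short steps, Python scripts to look and compute and a tool call to move; the robot and the scene stay as the last step left them, time stands still between calls to the robot, and variables do not carry over. Pictures are saved under pics/ and viewed, at most 10 in all, crops included, and the job is handed in when it is done.

Besides the shell and the picture viewer there is one more tool, called after "Emit:" by a JSON object that holds its "api" and its "payload", one argument or row to a line. move_arm: Moves the arm, as the interface text tells. Its arguments: {"type":"object","properties":{"targets":{"type":"array","items":{"type":"array"}},"newtons":{"type":"number"}},"required":["targets"]}

```bash
ls; mkdir -p pics
python3 - <<'E'
from station import readout, optics
import cv2
print(readout.observe())
for n in("scene","side","wrist"):
    print(n,optics.camera_model(n)); cv2.imwrite(f"pics/{n}0.png",optics.grab_frame(n))
E
```

```text
pics
{'time_s': 0.0, 'joint_pos': array([-1.3141897 ,  0.52202987, -0.0363314 ,  1.59997893,  0.02122297,
        1.02110638, -0.11281427]), 'dq': array([-1.08078103e-03,  6.96968476e-04, -7.15914168e-04,  9.27471347e-04,
        1.98197425e-05,  3.74050036e-04, -1.39394279e-03]), 'effort': array([ 1.16018135e-03, -9.27121854e+01,  1.98055409e+00, -3.69935453e+01,
        1.78141793e-02,  8.33725906e-03, -6.36246887e-05]), 'eef_pos': array([200.61754969, 591.78830804, 404.12611309]), 'orientation': array([-3.14046006e+00,  9.83602466e-05,  2.81477680e+00]), 'ft_force': array([ 0.77975843, -0.06060139,  0.33412451]), 'wrist_torque': array([ 0.00047269,  0.00389767, -0.04045286]), 'gripper_force': 0.0, 'gripper_width': 0.9984555610343907}
scene {'fx': 465.4247307106369, 'fy': 465.4247307106369, 'cx': 317.0975603180196, 'cy': 240.66831226483345, 'xyz': array([ 626.38583849,  659.0347999 , 1051.80315541]), 'attitude': array([ 0.63988477, -0.00908177,  3.01838701])}
side {'fx': 589.3434996551468, 'fy': 589.3434996551468, 'cx': 308.24417113332055, 'cy': 242.83924018784688, 'xyz': array([-300.13696862,  904.65021129,  987.48906209]), 'attitude': array([ 0.96462694, -0.00800181, -2.39503494])}
wrist {'fx': 371.64829954431775, 'fy': 371.64829954431775, 'cx': 320.2401372756326, 'cy': 243.01035046311196, 'xyz': array([122.32878765, 618.75184151, 373.95843691]), 'attitude': array([-0.32494383,  0.00242354,  1.24352409])}
```

View pics/scene0.png

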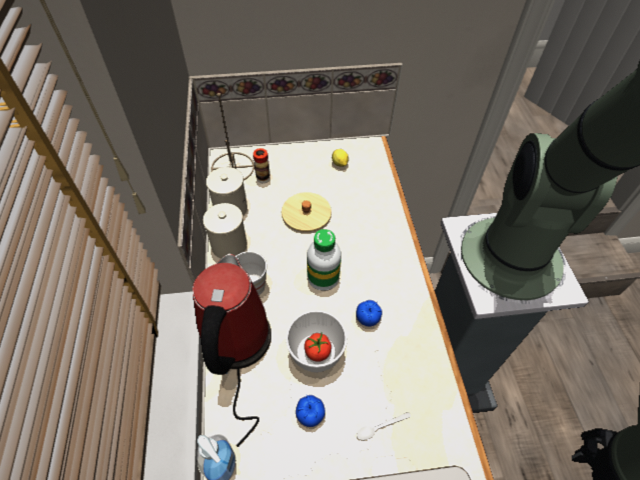

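View pics/side0.png

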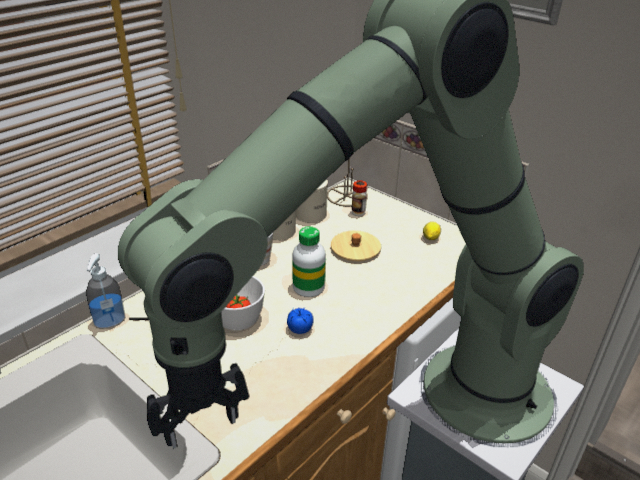

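View pics/wrist0.png

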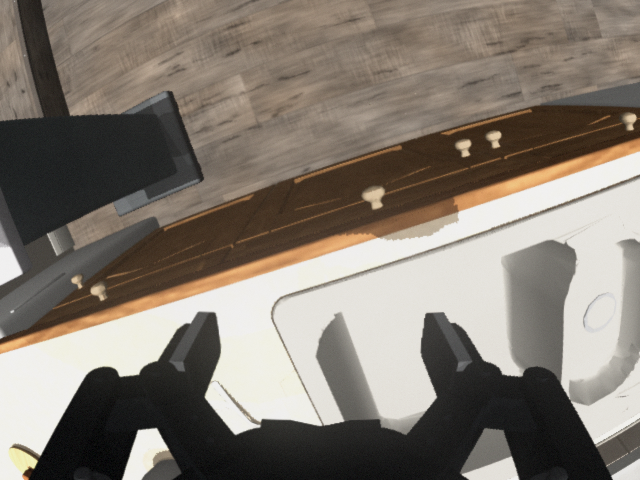

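```bash
cat > h.py <<'E'
import numpy as np, cv2
from scipy.spatial.transform import Rotation as R
from station import readout, optics
def rays(cm,uv,fish=False):
    uv=np.atleast_2d(np.float64(uv)); x=(uv[:,0]-cm['cx'])/cm['fx']; y=(uv[:,1]-cm['cy'])/cm['fy']
    if fish:
        r=np.hypot(x,y)+1e-12; d=np.c_[x/r*np.sin(r),-y/r*np.sin(r),-np.cos(r)]
    else: d=np.c_[x,-y,-np.ones_like(x)]
    return R.from_euler('xyz',cm['attitude']).apply(d)
def plane(cm,uv,z,fish=False):
    d=rays(cm,uv,fish); return cm['xyz']+d*((z-cm['xyz'][2])/d[:,2])[:,None]
def proj(cm,p,fish=False):
    q=R.from_euler('xyz',cm['attitude']).inv().apply(np.atleast_2d(p)-cm['xyz']); x,y,z=q[:,0],-q[:,1],-q[:,2]
    if fish:
        s=np.hypot(x,y); k=np.arctan2(s,z)/s
    else: k=1/z
    return np.c_[cm['cx']+cm['fx']*x*k,cm['cy']+cm['fy']*y*k]
def circ(c,r,z,n=60):
    a=np.linspace(0,2*np.pi,n); return np.c_[c[0]+r*np.cos(a),c[1]+r*np.sin(a),np.full(n,z)]
def draw(im,cm,c,r,z,col=(255,0,255),fish=False):
    cv2.polylines(im,[np.int32(np.round(proj(cm,circ(c,r,z),fish)*8))],True,col,1,cv2.LINE_AA,3)
E
python3 - <<'E'
from h import *
S=optics.camera_model("scene");D=optics.camera_model("side")
for n,z,s,d in [("knob",48,(306,203),(356,236)),("cover",16,(306,212.5),(356,247)),("cap",177,(324.5,238),(310,231)),("bowl",88,(316.5,342),(238,297)),("lemon",25,(341,157),(432,231)),("jar",106,(261,153),(360,184)),("blue1",40,(369,313),(300,321)),("blue2",40,(311,411),None or (0,0)),("spoon",3,(366,434),(0,0)),("spoon",3,(408,414),(0,0)),("canister",100,(222,215),(0,0)),("mug",90,(248,262),(0,0))]:
    print(n,plane(S,s,z)[0].round(),plane(D,d,z)[0].round())
im=cv2.imread("pics/scene0.png")
c=plane(S,(306,212.5),16)[0];draw(im,S,c,73,16)
c=plane(S,(324.5,238),177)[0];draw(im,S,c,26,177);draw(im,S,c,43,0)
c=plane(S,(316.5,342),88)[0];draw(im,S,c,69,88)
im2=cv2.imread("pics/side0.png")
c=plane(D,(356,247),16)[0];draw(im2,D,c,73,16)
c=plane(D,(310,231),177)[0];draw(im2,D,c,26,177);draw(im2,D,c,43,0)
c=plane(D,(238,297),88)[0];draw(im2,D,c,69,88)
a=cv2.resize(im[140:400,200:420],None,fx=1.8,fy=2);b=cv2.resize(im2[170:350,190:410],None,fx=1.8,fy=2.8888,)
b=cv2.resize(b,(a.shape[1],a.shape[0]))
cv2.imwrite("pics/a.png",np.hstack([a,b]))
E
```

```text
knob [ 541. -218.   48.] [ 539. -214.   48.]
cover [ 542. -210.   16.] [ 532. -208.   16.]
cap [520.   8. 177.] [521.   1. 177.]
bowl [565. 226.  88.] [544. 226.  88.]
lemon [ 407. -418.   25.] [ 413. -417.   25.]
jar [ 656. -377.  106.] [ 658. -376.  106.]
blue1 [426. 145.  40.] [416. 148.  40.]
blue2 [593. 360.  40.] [4130. -793.   40.]
spoon [480. 411.   3.] [ 4.303e+03 -8.600e+02  3.000e+00]
spoon [381. 381.   3.] [ 4.303e+03 -8.600e+02  3.000e+00]
canister [ 771. -157.  100.] [3850. -686.  100.]
mug [709.  -5.  90.] [3897. -704.   90.]
```

View pics/a.png

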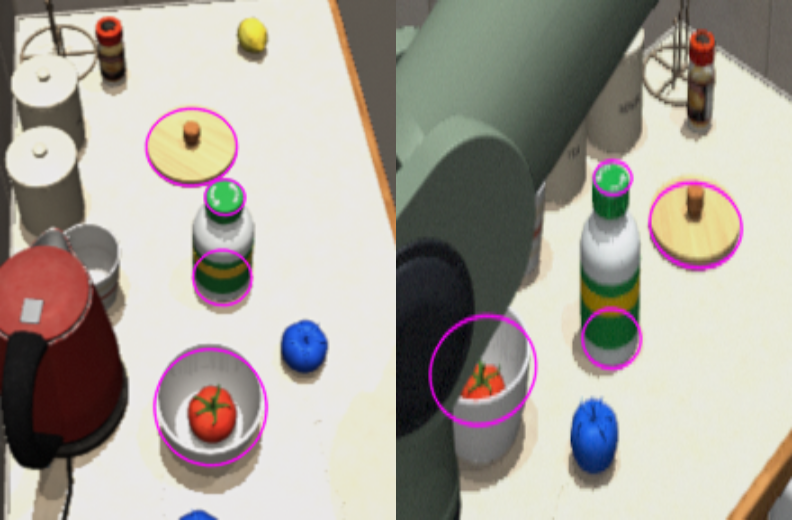

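```bash
cat >> h.py <<'E'
def plan(p,yaw,n,show=8,tilt=True):
    """rows (shift/0.2m, turn/(pi/4)) from the measured pose to a level tool at p (mm), yaw, in n rows"""
    s=readout.observe(); P=s['eef_pos']; R0=R.from_euler('xyz',s['orientation']); R1=R.from_euler('xyz',[np.pi,0,yaw])
    w=(R0.inv()*R1).as_rotvec()
    print("now",P.round(1),s['orientation'].round(3),"t",round(s['time_s'],2),"q1,q7",s['joint_pos'][[0,6]].round(2),"dist",np.linalg.norm(p-P).round(1),"F",s['ft_force'].round(1),s['gripper_width'].round(3))
    for i in range(min(n,show)):
        Ri=R0*R.from_rotvec(w*i/n); d=Ri.inv().apply((np.array(p)-P)/n)
        print((d/200).round(4).tolist(),(w/n/(np.pi/4)).round(4).tolist())
E
python3 -c "
from h import *
plan([541,-214,420],1.19,18,18)"
```

```text
Traceback (most recent call last):
  File "h.py", line 26, in plan
    print("now",P.round(1),s['orientation'].round(3),"t",round(s['time_s'],2),"q1,q7",s['joint_pos'][[0,6]].round(2),"dist",np.linalg.norm(p-P).round(1),"F",s['ft_force'].round(1),s['gripper_width'].round(3))
                                                                                                                                                                                    ^^^^^^^^^^^^^^^^^^^^^^^^
AttributeError: 'float' object has no attribute 'round'
```

```bash
sed -i "s/s\['gripper_width'\].round(3)/round(s['gripper_width'],3)/" h.py; python3 -c "
from h import *
plan([470,330,430],2.2,8)"
```

```text
now [200.6 591.8 404.3] [-3.141  0.     2.815] t 0.15 q1,q7 [-1.31 -0.11] dist 376.5 F [-0.5  1.1 -0.1] 0.999
[-0.212, -0.101, -0.016] [-0.0001, 0.0001, 0.0978]
[-0.2191, -0.0844, -0.016] [-0.0001, 0.0001, 0.0978]
[-0.2249, -0.0673, -0.016] [-0.0001, 0.0001, 0.0978]
[-0.2294, -0.0498, -0.016] [-0.0001, 0.0001, 0.0978]
[-0.2326, -0.0321, -0.016] [-0.0001, 0.0001, 0.0978]
[-0.2344, -0.0141, -0.016] [-0.0001, 0.0001, 0.0978]
[-0.2348, 0.0039, -0.016] [-0.0001, 0.0001, 0.0978]
[-0.2338, 0.0219, -0.0161] [-0.0001, 0.0001, 0.0978]
```

Emit:
{"api": "move_arm", "payload": {
  "targets": [
    [85, [-0.212, -0.1, -0.016], [0, 0, 0.1]],
    [85, [-0.22, -0.084, -0.016], [0, 0, 0.1]],
    [85, [-0.225, -0.067, -0.016], [0, 0, 0.1]],
    [85, [-0.23, -0.05, -0.016], [0, 0, 0.1]],
    [85, [-0.232, -0.032, -0.016], [0, 0, 0.1]],
    [85, [-0.234, -0.014, -0.016], [0, 0, 0.1]],
    [85, [-0.235, 0.004, -0.016], [0, 0, 0.1]],
    [85, [-0.234, 0.022, -0.016], [0, 0, 0.1]]
  ]
}}

```text
time_s: 0.95
eef_pos: [469.8, 327.1, 430.5]
orientation: [3.142, -0.0, 2.183]
ft_force: [0.3, 0.2, -0.1]
gripper_width: 0.998
gripper_force: 0.0
```

```bash
python3 -c "
from h import *
plan([541,-80,430],1.5,9)"
```

```text
now [469.8 327.1 430.5] [ 3.142 -0.     2.183] t 0.95 q1,q7 [-0.85 -0.02] dist 413.3 F [ 0.3  0.2 -0.1] 0.998
[-0.2078, -0.0977, 0.0002] [0.0, -0.0, 0.0967]
[-0.2146, -0.0817, 0.0002] [0.0, -0.0, 0.0967]
[-0.2202, -0.0652, 0.0002] [0.0, -0.0, 0.0967]
[-0.2245, -0.0483, 0.0002] [0.0, -0.0, 0.0967]
[-0.2275, -0.0311, 0.0002] [0.0, -0.0, 0.0967]
[-0.2292, -0.0137, 0.0003] [0.0, -0.0, 0.0967]
[-0.2296, 0.0037, 0.0003] [0.0, -0.0, 0.0967]
[-0.2286, 0.0211, 0.0003] [0.0, -0.0, 0.0967]
```

Emit:
{"api": "move_arm", "payload": {
  "targets": [
    [85, [-0.208, -0.098, 0], [0, 0, 0.097]],
    [85, [-0.215, -0.082, 0], [0, 0, 0.097]],
    [85, [-0.22, -0.065, 0], [0, 0, 0.097]],
    [85, [-0.224, -0.048, 0], [0, 0, 0.097]],
    [85, [-0.227, -0.031, 0], [0, 0, 0.097]],
    [85, [-0.229, -0.014, 0], [0, 0, 0.097]],
    [85, [-0.23, 0.004, 0], [0, 0, 0.097]],
    [85, [-0.229, 0.021, 0], [0, 0, 0.097]]
  ]
}}

```text
time_s: 1.75
eef_pos: [532.7, -34.9, 430.4]
orientation: [3.142, -0.0, 1.574]
ft_force: [1.1, -0.0, -0.3]
gripper_width: 0.991
gripper_force: 0.0
```

```bash
python3 -c "
from h import *
plan([541,-214,400],1.19,6)"
```

```text
now [532.7 -34.9 430.4] [ 3.142 -0.     1.574] t 1.75 q1,q7 [-0.37  0.14] dist 181.9 F [ 1.1 -0.  -0.3] 0.991
[-0.1493, 0.0064, 0.0253] [0.0, -0.0, 0.0815]
[-0.1486, 0.0159, 0.0253] [0.0, -0.0, 0.0815]
[-0.1473, 0.0254, 0.0253] [0.0, -0.0, 0.0815]
[-0.1453, 0.0348, 0.0253] [0.0, -0.0, 0.0815]
[-0.1428, 0.044, 0.0253] [0.0, -0.0, 0.0815]
[-0.1397, 0.053, 0.0253] [0.0, -0.0, 0.0815]
```

Emit:
{"api": "move_arm", "payload": {
  "targets": [
    [85, [-0.15, 0.006, 0.025], [0, 0, 0.08]],
    [85, [-0.149, 0.016, 0.025], [0, 0, 0.08]],
    [85, [-0.147, 0.025, 0.025], [0, 0, 0.08]],
    [85, [-0.145, 0.035, 0.025], [0, 0, 0.08]],
    [85, [-0.143, 0.044, 0.025], [0, 0, 0.08]],
    [85, [-0.14, 0.053, 0.025], [0, 0, 0.08]],
    [85, [0, 0, 0], [0, 0, 0]]
  ]
}}

```text
time_s: 2.45
eef_pos: [541.2, -216.0, 399.6]
orientation: [-3.141, 0.002, 1.193]
ft_force: [-0.1, 0.9, 0.5]
gripper_width: 0.996
gripper_force: 0.0
```

Run:
```python
from h import *
W=optics.camera_model("wrist"); im=optics.grab_frame("wrist"); cv2.imwrite("pics/w1.png",im)
s=readout.observe();print(s['eef_pos'],s['orientation'])
o=im.copy()
for c in [(541,-214)]:
    draw(o,W,c,73,16,fish=True);draw(o,W,c,14,45,fish=True)
cv2.imwrite("pics/w1o.png",o); np.save("W1.npy",W,allow_pickle=True)
sc=optics.grab_frame("scene");sd=optics.grab_frame("side")
cv2.imwrite("pics/sc1.png",sc);cv2.imwrite("pics/sd1.png",sd)
```

```text
[ 541.53252375 -214.02368525  399.78939584] [-3.14080335e+00  9.76943485e-04  1.19687936e+00]
```

View pics/w1o.png

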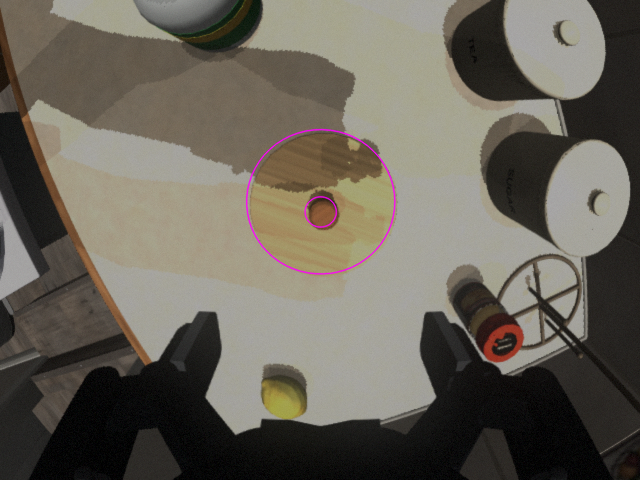

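```bash
python3 -c "
from h import *
plan([542.5,-214.5,194],1.195,1)"
```

```text
now [ 542.  -211.9  400.1] [-3.141 -0.     1.201] t 2.6 q1,q7 [-0.09  0.18] dist 206.1 F [0.1 0.6 0.8] 0.997
[-0.0116, 0.0074, 1.0306] [-0.0007, -0.0003, 0.0074]
```

Emit:
{"api": "move_arm", "payload": {
  "targets": [
    [85, [0, 0, 0.2], [0, 0, 0]],
    [85, [0, 0, 0.2], [0, 0, 0]],
    [85, [0, 0, 0.2], [0, 0, 0]],
    [85, [0, 0, 0.15], [0, 0, 0]],
    [85, [0, 0, 0.1], [0, 0, 0]],
    [85, [0, 0, 0], [0, 0, 0]],
    [85, [0, 0, 0], [0, 0, 0]]
  ]
}}

```text
time_s: 3.3
eef_pos: [542.3, -211.8, 231.0]
orientation: [3.141, -0.0, 1.201]
ft_force: [-0.6, 0.6, 0.3]
gripper_width: 0.996
gripper_force: 0.0
```

Run:
```python
from h import *
plan([542.5,-214.5,194],1.195,1)
W=optics.camera_model("wrist"); im=optics.grab_frame("wrist")
o=im.copy()
for c in [(542.5,-214.5)]:
    draw(o,W,c,73,16,fish=True);draw(o,W,c,14,45,fish=True)
cv2.imwrite("pics/w2o.png",o)
plan([542.5,-214.5,194],1.195,1)
```

```text
now [ 542.3 -211.8  231. ] [ 3.141 -0.     1.201] t 3.3 q1,q7 [0.   0.29] dist 37.1 F [-0.6  0.6  0.3] 0.996
[-0.0122, 0.0056, 0.1849] [0.0002, -0.0003, 0.0077]
now [ 542.5 -212.   231.5] [ 3.14  -0.     1.201] t 3.35 q1,q7 [0.   0.29] dist 37.6 F [-0.5 -0.5  0.2] 0.995
[-0.0115, 0.0043, 0.1876] [0.0017, -0.0004, 0.0074]
```

View pics/w2o.png

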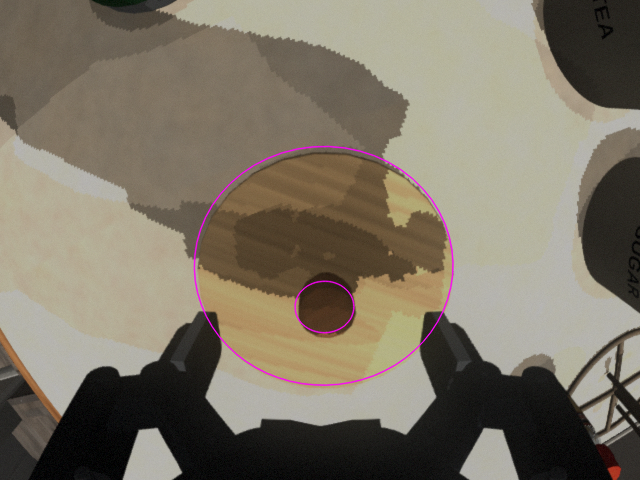

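Emit:
{"api": "move_arm", "payload": {
  "targets": [
    [85, [-0.012, 0.004, 0.06], [0, 0, 0]],
    [85, [0, 0, 0.06], [0, 0, 0]],
    [85, [0, 0, 0.04], [0, 0, 0]],
    [85, [0, 0, 0.025], [0, 0, 0]],
    [85, [0, 0, 0], [0, 0, 0]],
    [20, [0, 0, 0], [0, 0, 0]],
    [20, [0, 0, 0], [0, 0, 0]],
    [20, [0, 0, 0], [0, 0, 0]]
  ],
  "newtons": 40
}}

```text
time_s: 4.15
eef_pos: [542.0, -214.9, 193.6]
orientation: [3.141, -0.0, 1.2]
ft_force: [-0.0, 0.4, 0.8]
gripper_width: 0.503
gripper_force: 0.0
```

Emit:
{"api": "move_arm", "payload": {
  "targets": [
    [20, [0, 0, 0], [0, 0, 0]],
    [20, [0, 0, 0], [0, 0, 0]],
    [20, [0, 0, 0], [0, 0, 0]],
    [20, [0, 0, 0], [0, 0, 0]]
  ],
  "newtons": 40
}}

```text
time_s: 4.55
eef_pos: [542.1, -214.9, 193.8]
orientation: [3.141, -0.0, 1.2]
ft_force: [-0.5, 0.8, 6.7]
gripper_width: 0.309
gripper_force: 39.0
```

Emit:
{"api": "move_arm", "payload": {
  "targets": [
    [20, [0, 0, -0.03], [0, 0, 0]],
    [20, [0, 0, -0.08], [0, 0, 0]],
    [20, [0, 0, -0.15], [0, 0, 0]],
    [20, [0, 0, -0.2], [0, 0, 0]],
    [20, [0, 0, -0.2], [0, 0, 0]],
    [20, [0, 0, -0.2], [0, 0, 0]],
    [20, [0, 0, -0.2], [0, 0, 0]],
    [20, [0, 0, -0.1], [0, 0, 0]]
  ]
}}

```text
time_s: 5.35
eef_pos: [541.5, -215.3, 429.9]
orientation: [3.138, -0.001, 1.199]
ft_force: [0.7, -0.8, -1.8]
gripper_width: 0.311
gripper_force: 39.7
```

Run:
```python
from h import *
S=optics.camera_model("scene")
print(plane(S,(270,345),20),plane(S,(262,300),150),plane(S,(225,268),230))
# bowl rim fit in the first scene picture: refine centre by edge strength over the rim circle
im=cv2.GaussianBlur(cv2.cvtColor(cv2.imread("pics/scene0.png"),cv2.COLOR_BGR2GRAY),(0,0),1).astype(np.float32)
gx=cv2.Sobel(im,cv2.CV_32F,1,0);gy=cv2.Sobel(im,cv2.CV_32F,0,1);g=np.hypot(gx,gy)
def sc(c,r,z):
    p=proj(S,circ(c,r,z,180)).astype(np.float32); return np.minimum(cv2.remap(g,p[:,:1].copy(),p[:,1:].copy(),1),80).mean()
for nm,c0,z,rs in [("bowl",(565,226),87,(69,64)),("cover",(542,-212),16,(73,)),("cap",(520,8),177,(25,))]:
    best=sorted([(sum(sc((c0[0]+i,c0[1]+j),r,z) for r in rs),c0[0]+i,c0[1]+j) for i in range(-8,9) for j in range(-8,9)])[::-1][:4]
    print(nm,best)
plan([550,0,424],1.6,6)
```

```text
[[671.21243583 190.41564903  20.        ]] [[676.38202767 141.47128808 150.        ]] [[745.13545667 101.48599774 230.        ]]
bowl [(np.float32(152.82579), 565, 218), (np.float32(152.00446), 566, 218), (np.float32(151.46837), 564, 218), (np.float32(150.38104), 567, 218)]
cover [(np.float32(49.98264), 541, -215), (np.float32(49.82715), 541, -214), (np.float32(49.707703), 541, -216), (np.float32(49.56689), 542, -215)]
cap [(np.float32(80.0), 521, 6), (np.float32(80.0), 520, 7), (np.float32(80.0), 520, 6), (np.float32(80.0), 519, 7)]
now [ 541.5 -215.3  429.9] [ 3.138e+00 -1.000e-03  1.199e+00] t 5.35 q1,q7 [-0.11  0.17] dist 215.6 F [ 0.7 -0.8 -1.8] 0.311
[0.1698, -0.0585, 0.0048] [0.0009, 0.0, -0.085]
[0.1733, -0.0471, 0.0048] [0.0009, 0.0, -0.085]
[0.176, -0.0354, 0.0049] [0.0009, 0.0, -0.085]
[0.178, -0.0236, 0.0049] [0.0009, 0.0, -0.085]
[0.1792, -0.0116, 0.0049] [0.0009, 0.0, -0.085]
[0.1796, 0.0003, 0.0049] [0.0009, 0.0, -0.085]
```

Emit:
{"api": "move_arm", "payload": {
  "targets": [
    [20, [0.17, -0.058, 0], [0, 0, -0.08]],
    [20, [0.174, -0.047, 0], [0, 0, -0.08]],
    [20, [0.176, -0.036, 0], [0, 0, -0.08]],
    [20, [0.178, -0.024, 0], [0, 0, -0.08]],
    [20, [0.179, -0.012, 0], [0, 0, -0.08]],
    [20, [0.18, 0, 0], [0, 0, -0.08]],
    [20, [0, 0, 0], [0, 0, 0]],
    [20, [0, 0, 0], [0, 0, 0]]
  ]
}}

```text
time_s: 6.15
eef_pos: [551.9, 0.9, 426.2]
orientation: [3.141, 0.0, 1.578]
ft_force: [0.2, -0.8, -1.5]
gripper_width: 0.308
gripper_force: 39.7
```

Run:
```python
from h import *
S=optics.camera_model("scene")
def grad(im):
    im=cv2.GaussianBlur(cv2.cvtColor(im,cv2.COLOR_BGR2GRAY),(0,0),1).astype(np.float32)
    return np.hypot(cv2.Sobel(im,cv2.CV_32F,1,0),cv2.Sobel(im,cv2.CV_32F,0,1))
def fit(g,cm,c0,z,rs,fish=False,w=14):
    def sc(c,r):
        p=proj(cm,circ(c,r,z,180),fish).astype(np.float32); return np.minimum(cv2.remap(g,p[:,:1].copy(),p[:,1:].copy(),1),80).mean()
    return sorted([(round(float(sum(sc((c0[0]+i,c0[1]+j),r) for r in rs)),1),c0[0]+i,c0[1]+j) for i in range(-w,w+1) for j in range(-w,w+1)])[::-1][:4]
W=optics.camera_model("wrist"); im=optics.grab_frame("wrist"); cv2.imwrite("pics/w3.png",im)
g0=grad(cv2.imread("pics/scene0.png")); g1=grad(im)
for z in (86,88): print(z,"scene",fit(g0,S,(565,222),z,(69,64)),"wrist",fit(g1,W,(565,222),z,(69,64),True))
o=im.copy(); b=fit(g1,W,(565,222),88,(69,64),True)[0]; draw(o,W,b[1:],69,88,fish=True); draw(o,W,b[1:],64,88,fish=True)
draw(o,W,(565,226),69,88,(0,255,0),fish=True)
cv2.imwrite("pics/w3o.png",o)
s=readout.observe();print(s['eef_pos'],s['orientation'],proj(S,[565,220,88]))
```

```text
86 scene [(153.3, 565, 217), (153.1, 565, 216), (153.0, 565, 218), (152.5, 564, 217)] wrist [(51.0, 567, 216), (51.0, 565, 215), (50.9, 566, 216), (50.6, 568, 215)]
88 scene [(152.6, 565, 218), (152.3, 565, 217), (151.8, 566, 219), (151.8, 566, 218)] wrist [(50.7, 566, 216), (50.3, 565, 215), (50.0, 567, 215), (49.7, 567, 216)]
[ 5.51911531e+02 -5.68282924e-02  4.26102105e+02] [3.14105480e+00 3.10385735e-04 1.57599397e+00] [[316.29592447 339.30569266]]
```

View pics/w3o.png

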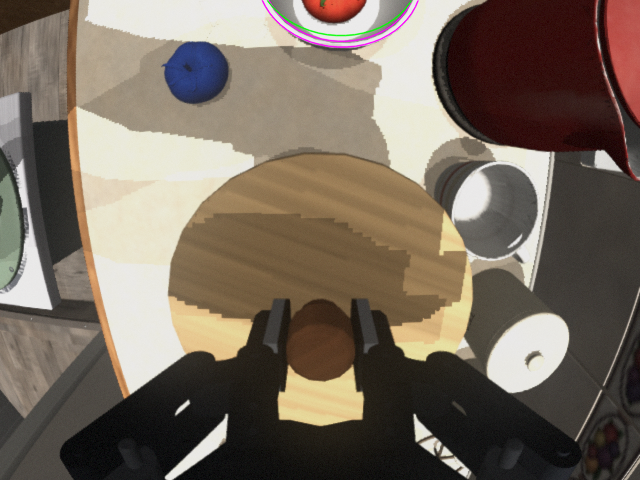

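Emit:
{"api": "move_arm", "payload": {
  "targets": [
    [20, [0.13, 0.03, 0], [0, 0, -0.06]],
    [20, [0.13, 0.03, 0], [0, 0, -0.06]],
    [20, [0, 0, 0], [0, 0, 0]],
    [20, [0, 0, 0], [0, 0, 0]],
    [20, [0, 0, 0], [0, 0, 0]]
  ]
}}

```text
time_s: 6.7
eef_pos: [562.5, 51.3, 425.6]
orientation: [3.141, 0.001, 1.669]
ft_force: [-0.2, -0.3, -1.5]
gripper_width: 0.307
gripper_force: 39.7
```

```bash
cat >> h.py <<'E'
def grad(im):
    im=cv2.GaussianBlur(cv2.cvtColor(im,cv2.COLOR_BGR2GRAY),(0,0),1).astype(np.float32)
    return np.hypot(cv2.Sobel(im,cv2.CV_32F,1,0),cv2.Sobel(im,cv2.CV_32F,0,1))
def fit(g,cm,c0,z,rs,fish=False,w=14,cap=80):
    def sc(c,r):
        p=proj(cm,circ(c,r,z,180),fish).astype(np.float32); return np.minimum(cv2.remap(g,p[:,:1].copy(),p[:,1:].copy(),1),cap).mean()
    return sorted([(round(float(sum(sc((c0[0]+i,c0[1]+j),r) for r in rs)),1),round(c0[0]+i,1),round(c0[1]+j,1)) for i in range(-w,w+1) for j in range(-w,w+1)])[::-1][:4]
E
python3 - <<'E'
from h import *
W=optics.camera_model("wrist"); im=optics.grab_frame("wrist"); cv2.imwrite("pics/w4.png",im); g=grad(im)
s=readout.observe();p=s['eef_pos'];print(p,s['orientation'])
for z in (86,88): print(z,fit(g,W,(565,217),z,(69,64),True))
b=fit(g,W,(565,217),88,(69,64),True)[0][1:]
o=im.copy();draw(o,W,b,69,88,fish=True);draw(o,W,b,64,88,fish=True)
zc=p[2]-178
for r in (70,72,73): print("cover",r,[ (a,x-p[0],y-p[1]) for a,x,y in fit(g,W,p[:2],zc,(r,),True,8)])
f=fit(g,W,p[:2],zc,(72,),True,8)[0][1:]
draw(o,W,f,72,zc,(0,255,0),fish=True); draw(o,W,p[:2],14,p[2]-149,(255,255,0),fish=True)
cv2.imwrite("pics/w4o.png",o)
E
```

```text
[562.53447579  51.44058458 425.56259074] [3.14146947e+00 4.68046040e-04 1.66872455e+00]
86 [(80.0, 566, 214), (79.9, 567, 215), (79.7, 566, 215), (78.4, 567, 214)]
88 [(79.4, 567, 215), (79.3, 566, 214), (79.2, 566, 215), (78.0, 567, 214)]
cover 70 [(39.3, np.float64(-1.0344757876466701), np.float64(0.9594154239832662)), (37.9, np.float64(-3.03447578764667), np.float64(-1.0405845760167338)), (36.8, np.float64(0.9655242123533299), np.float64(-0.04058457601673382)), (36.8, np.float64(-0.03447578764667014), np.float64(0.9594154239832662))]
cover 72 [(56.9, np.float64(-1.0344757876466701), np.float64(-1.0405845760167338)), (54.1, np.float64(-0.03447578764667014), np.float64(-1.0405845760167338)), (53.5, np.float64(-1.0344757876466701), np.float64(-2.040584576016734)), (53.0, np.float64(-0.03447578764667014), np.float64(-2.040584576016734))]
cover 73 [(52.6, np.float64(-0.03447578764667014), np.float64(-2.040584576016734)), (50.7, np.float64(-0.03447578764667014), np.float64(-3.040584576016734)), (47.0, np.float64(-1.0344757876466701), np.float64(-2.040584576016734)), (44.8, np.float64(-1.0344757876466701), np.float64(-3.040584576016734))]
```

View pics/w4o.png

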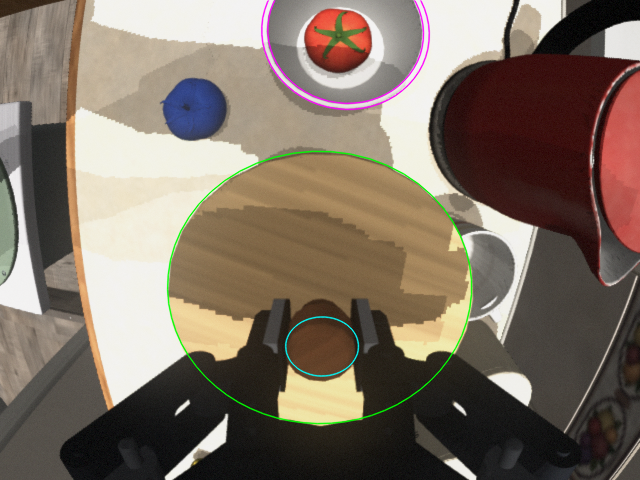

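```bash
python3 -c "
from h import *
plan([566.5,217,360],1.9,6)"
```

```text
now [562.5  51.4 425.6] [3.141 0.    1.669] t 6.75 q1,q7 [-0.49  0.08] dist 178.1 F [ 0.2  0.4 -1.4] 0.307
[0.137, 0.0168, 0.0546] [0.0, 0.0001, -0.0491]
[0.1363, 0.022, 0.0546] [0.0, 0.0001, -0.0491]
[0.1353, 0.0273, 0.0546] [0.0, 0.0001, -0.0491]
[0.1341, 0.0325, 0.0546] [0.0, 0.0001, -0.0491]
[0.1328, 0.0376, 0.0546] [0.0, 0.0001, -0.0491]
[0.1312, 0.0427, 0.0546] [0.0, 0.0001, -0.0491]
```

Emit:
{"api": "move_arm", "payload": {
  "targets": [
    [20, [0.137, 0.017, 0.055], [0, 0, -0.05]],
    [20, [0.136, 0.022, 0.055], [0, 0, -0.05]],
    [20, [0.135, 0.027, 0.055], [0, 0, -0.05]],
    [20, [0.134, 0.033, 0.055], [0, 0, -0.05]],
    [20, [0.133, 0.038, 0.055], [0, 0, -0.05]],
    [20, [0.131, 0.043, 0.055], [0, 0, -0.05]],
    [20, [0, 0, 0], [0, 0, 0]],
    [20, [0, 0, 0], [0, 0, 0]]
  ]
}}

```text
time_s: 7.55
eef_pos: [566.1, 219.6, 358.5]
orientation: [-3.141, 0.0, 1.909]
ft_force: [-0.0, -0.4, -1.6]
gripper_width: 0.307
gripper_force: 39.7
```

```bash
python3 -c "
from h import *
plan([566.5,217,290],1.9,1)"
```

```text
now [566.1 219.6 358.5] [-3.141  0.     1.909] t 7.55 q1,q7 [-0.66  0.04] dist 68.5 F [-0.  -0.4 -1.6] 0.307
[-0.0127, -0.0018, 0.3423] [-0.0013, 0.0005, 0.0111]
```

Emit:
{"api": "move_arm", "payload": {
  "targets": [
    [20, [-0.013, -0.002, 0.1], [0, 0, 0]],
    [20, [0, 0, 0.1], [0, 0, 0]],
    [20, [0, 0, 0.08], [0, 0, 0]],
    [20, [0, 0, 0.05], [0, 0, 0]],
    [20, [0, 0, 0.02], [0, 0, 0]],
    [20, [0, 0, 0.01], [0, 0, 0]],
    [20, [0, 0, 0], [0, 0, 0]]
  ]
}}

```text
time_s: 8.25
eef_pos: [566.8, 215.7, 287.7]
orientation: [3.141, 0.0, 1.907]
ft_force: [0.3, -0.5, -1.8]
gripper_width: 0.306
gripper_force: 39.7
```

Run:
```python
from h import *
plan([566.5,217,274],1.9,1)
S=optics.camera_model("scene");D=optics.camera_model("side")
a=optics.grab_frame("scene");b=optics.grab_frame("side")
cv2.imwrite("pics/sc5.png",a)
p=readout.observe()['eef_pos']
g=grad(a)
for d in (177,178): print([(q,x-p[0],y-p[1]) for q,x,y in fit(g,S,p[:2],p[2]-d,(73,),False,8)][:2])
a=cv2.resize(a[260:420,230:400],None,fx=2.35,fy=2.35);b=cv2.resize(b[200:360,150:320],None,fx=2.35,fy=2.35)
cv2.imwrite("pics/c5.png",np.hstack([a,b]))
```

```text
now [566.8 215.7 287.7] [3.141 0.    1.907] t 8.25 q1,q7 [-0.64  0.07] dist 13.8 F [ 0.3 -0.5 -1.8] 0.306
[0.0065, 0.0006, 0.0686] [0.0008, 0.0, 0.0085]
[(65.7, np.float64(0.002901888181781942), np.float64(-3.000828149370818)), (65.6, np.float64(-0.9970981118182181), np.float64(-3.000828149370818))]
[(65.7, np.float64(0.002901888181781942), np.float64(-4.000828149370818)), (65.5, np.float64(-0.9970981118182181), np.float64(-4.000828149370818))]
```

View pics/c5.png

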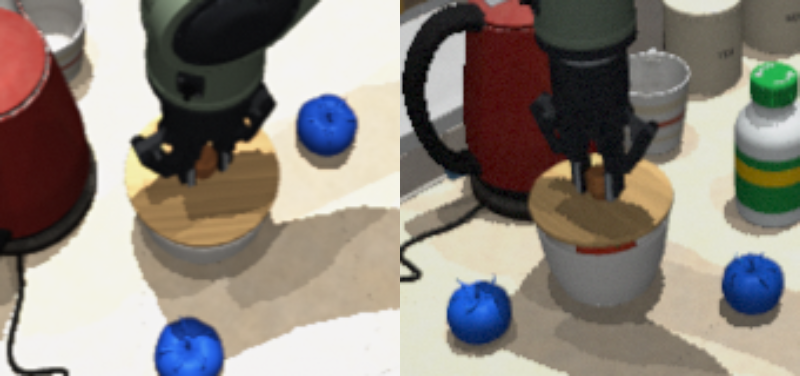

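Emit:
{"api": "move_arm", "payload": {
  "targets": [
    [20, [0.011, 0.004, 0], [0, 0, 0]],
    [20, [0, 0, 0.015], [0, 0, 0]],
    [20, [0, 0, 0.01], [0, 0, 0]],
    [20, [0, 0, 0.01], [0, 0, 0]],
    [20, [0, 0, 0], [0, 0, 0]]
  ]
}}

```text
time_s: 8.85
eef_pos: [566.6, 218.1, 279.9]
orientation: [-3.141, 0.0, 1.907]
ft_force: [-0.2, -0.4, -1.1]
gripper_width: 0.307
gripper_force: 39.7
```

Emit:
{"api": "move_arm", "payload": {
  "targets": [
    [20, [0, 0, 0.01], [0, 0, 0]],
    [20, [0, 0, 0.005], [0, 0, 0]],
    [20, [0, 0, 0.005], [0, 0, 0]],
    [20, [0, 0, 0], [0, 0, 0]]
  ]
}}

```text
time_s: 9.25
eef_pos: [566.6, 218.1, 276.1]
orientation: [-3.141, 0.0, 1.907]
ft_force: [0.3, -0.3, -1.0]
gripper_width: 0.31
gripper_force: 39.7
```

Emit:
{"api": "move_arm", "payload": {
  "targets": [
    [20, [0, 0, 0.005], [0, 0, 0]],
    [20, [0, 0, 0.005], [0, 0, 0]],
    [20, [0, 0, 0], [0, 0, 0]]
  ]
}}

```text
time_s: 9.55
eef_pos: [566.7, 218.0, 274.5]
orientation: [3.142, 0.0, 1.907]
ft_force: [-0.6, -2.2, 3.5]
gripper_width: 0.307
gripper_force: 40.2
```

Emit:
{"api": "move_arm", "payload": {
  "targets": [
    [20, [0, 0, 0.005], [0, 0, 0]],
    [20, [0, 0, 0], [0, 0, 0]]
  ]
}}

```text
time_s: 9.75
eef_pos: [566.7, 218.0, 274.4]
orientation: [3.141, -0.0, 1.907]
ft_force: [-6.8, -2.2, 19.1]
gripper_width: 0.309
gripper_force: 41.6
```

Emit:
{"api": "move_arm", "payload": {
  "targets": [
    [20, [0, 0, -0.002], [0, 0, 0]],
    [45, [0, 0, 0], [0, 0, 0]],
    [60, [0, 0, 0], [0, 0, 0]],
    [60, [0, 0, 0], [0, 0, 0]],
    [60, [0, 0, 0], [0, 0, 0]],
    [60, [0, 0, 0], [0, 0, 0]]
  ]
}}

```text
time_s: 10.35
eef_pos: [566.6, 218.2, 273.6]
orientation: [-3.142, 0.0, 1.907]
ft_force: [0.3, -1.0, -0.5]
gripper_width: 0.706
gripper_force: 0.0
```

Emit:
{"api": "move_arm", "payload": {
  "targets": [
    [60, [0, 0, -0.05], [0, 0, 0]],
    [60, [0, 0, -0.1], [0, 0, 0]],
    [60, [0, 0, -0.2], [0, 0, 0]],
    [60, [0, 0, -0.2], [0, 0, 0]],
    [60, [0, 0, -0.15], [0, 0, 0]],
    [60, [0, 0, 0], [0, 0, 0]]
  ]
}}

```text
time_s: 10.95
eef_pos: [567.3, 218.0, 418.5]
orientation: [3.135, -0.001, 1.906]
ft_force: [0.2, -0.1, 1.2]
gripper_width: 0.702
gripper_force: 0.0
```

Run:
```python
from h import *
S=optics.camera_model("scene");D=optics.camera_model("side");W=optics.camera_model("wrist")
w=optics.grab_frame("wrist");a=optics.grab_frame("scene");b=optics.grab_frame("side")
gw=grad(w);gs=grad(a);gd=grad(b)
for z in (94,96,98,102): print(z,fit(gw,W,(566,215),z,(73,),True,8)[0],fit(gs,S,(566,215),z,(73,),False,8)[0],fit(gd,D,(566,215),z,(73,),False,10)[0])
f=fit(gw,W,(566,215),96,(73,),True,8)[0][1:]
draw(w,W,f,73,96,fish=True)
plan([566,215,400],1.9,1)
w=w[60:400,140:500];b=cv2.resize(b[200:360,150:320],None,fx=2.125,fy=2.125)
cv2.imwrite("pics/c6.png",np.hstack([w,b]))
```

```text
94 (50.0, 567, 216) (65.6, 566, 215) (73.9, 570, 213)
96 (55.3, 567, 216) (65.6, 566, 216) (74.1, 568, 214)
98 (53.9, 567, 217) (65.6, 566, 217) (74.0, 567, 215)
102 (41.5, 567, 217) (64.7, 566, 218) (74.2, 563, 218)
now [566.4 218.1 413.5] [-3.141 -0.     1.907] t 11.1 q1,q7 [-0.68  0.02] dist 13.9 F [ 0.3 -0.2 -1.5] 0.707
[-0.0141, -0.0069, 0.0676] [-0.0005, -0.0001, 0.0088]
```

View pics/c6.png

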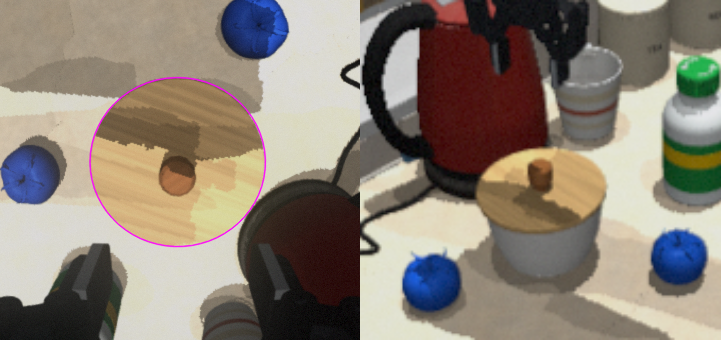

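```bash
python3 -c "
from h import *
plan([520,8,430],1.2,8)"
```

```text
now [566.4 218.1 413.5] [-3.141 -0.     1.907] t 11.1 q1,q7 [-0.68  0.02] dist 215.8 F [ 0.3 -0.2 -1.5] 0.707
[-0.1144, -0.0707, -0.0103] [-0.0001, 0.0, 0.1125]
[-0.1202, -0.0603, -0.0103] [-0.0001, 0.0, 0.1125]
[-0.1251, -0.0495, -0.0103] [-0.0001, 0.0, 0.1125]
[-0.1289, -0.0382, -0.0103] [-0.0001, 0.0, 0.1125]
[-0.1318, -0.0267, -0.0103] [-0.0001, 0.0, 0.1125]
[-0.1336, -0.015, -0.0103] [-0.0001, 0.0, 0.1125]
[-0.1344, -0.0031, -0.0103] [-0.0001, 0.0, 0.1125]
[-0.1342, 0.0088, -0.0103] [-0.0001, 0.0, 0.1125]
```

Emit:
{"api": "move_arm", "payload": {
  "targets": [
    [85, [-0.115, -0.07, -0.012], [0, 0, 0.11]],
    [85, [-0.12, -0.06, -0.01], [0, 0, 0.11]],
    [85, [-0.125, -0.05, -0.01], [0, 0, 0.11]],
    [85, [-0.129, -0.038, -0.01], [0, 0, 0.11]],
    [85, [-0.132, -0.027, -0.01], [0, 0, 0.11]],
    [85, [-0.134, -0.015, -0.01], [0, 0, 0.11]],
    [85, [-0.134, -0.003, -0.01], [0, 0, 0.11]],
    [85, [-0.134, 0.009, -0.01], [0, 0, 0.11]]
  ]
}}

```text
time_s: 11.9
eef_pos: [521.3, 6.6, 429.4]
orientation: [-3.14, 0.001, 1.212]
ft_force: [0.2, -1.0, -0.3]
gripper_width: 0.995
gripper_force: 0.0
```

Emit:
{"api": "move_arm", "payload": {
  "targets": [
    [85, [0, 0, 0], [0, 0, 0]],
    [85, [0, 0, 0], [0, 0, 0]],
    [85, [0, 0, 0], [0, 0, 0]]
  ]
}}

```text
time_s: 12.2
eef_pos: [522.0, 8.3, 429.8]
orientation: [-3.141, 0.0, 1.217]
ft_force: [-0.1, 0.1, -0.2]
gripper_width: 0.999
gripper_force: 0.0
```

```bash
cat >> h.py <<'E'
def cap(name,z,c0,im=None,cm=None):
    """circle fit (free centre, radius) of the green cap top outline, unprojected to height z"""
    fish=name=="wrist"; cm=cm or optics.camera_model(name); im=optics.grab_frame(name) if im is None else im
    hsv=cv2.cvtColor(im,cv2.COLOR_BGR2HSV); m=cv2.inRange(hsv,(45,110,50),(85,255,255))
    n,l,st,ct=cv2.connectedComponentsWithStats(m); uv=proj(cm,[*c0,z],fish)[0]
    k=1+np.argmin(np.hypot(*(ct[1:]-uv).T)+1e4*(st[1:,4]<60))
    return cm,im,(l==k),st[k],ct[k],uv
E
python3 - <<'E'
from h import *
for n in ("wrist","scene","side"):
    cm,im,m,st,ct,uv=cap(n,177,(520,6)); f=n=="wrist"; cv2.imwrite(f"pics/cap_{n}.png",im)
    g=grad(im)
    print(n,st,ct.round(1),uv.round(1),plane(cm,ct,177,f).round(1),[fit(g,cm,(520,6),177,(r,),f,10,300)[:2] for r in (25,26)])
    o=np.c_[np.where(m)][:,::-1]; h=cv2.convexHull(o.astype(np.int32))[:,0]
    P=plane(cm,h,177,f)[:,:2]; print("minEnclosing",cv2.minEnclosingCircle(P.astype(np.float32)))
plan([520,6,430],1.2,1)
E
```

```text
wrist [ 286  243   77   49 1833] [328.7 269.9] [319.9 257.9] [[522.4  -3.8 177. ]] [[(101.4, 522, 5), (94.3, 521, 5)], [(118.4, 522, 6), (113.8, 522, 7)]]
minEnclosing ((521.8952026367188, 4.04181432723999), 24.843029022216797)
scene [314 230  21  22 301] [323.8 240.9] [324.5 237.3] [[522.9  16.1 177. ]] [[(179.4, 520, 5), (178.4, 521, 5)], [(184.7, 524, 16), (184.5, 521, 7)]]
minEnclosing ((522.9253540039062, 14.17343807220459), 31.452985763549805)
side [299 227  20  19 280] [308.6 236.6] [309. 232.] [[506.7  21.8 177. ]] [[(166.7, 519, 7), (166.0, 520, 6)], [(172.4, 518, 8), (172.3, 519, 8)]]
minEnclosing ((508.261962890625, 18.354564666748047), 40.23981857299805)
now [522.    8.3 429.9] [-3.141  0.     1.217] t 12.35 q1,q7 [-0.54 -0.26] dist 3.0 F [-0.1  0.  -0.2] 0.995
[-0.0142, -0.0053, -0.0006] [-0.0004, 0.0002, 0.0215]
```

Emit:
{"api": "move_arm", "payload": {
  "targets": [
    [85, [-0.012, 0.002, 0.12], [0, 0, 0]],
    [85, [0, 0, 0.12], [0, 0, 0]],
    [85, [0, 0, 0.12], [0, 0, 0]],
    [85, [0, 0, 0.1], [0, 0, 0]],
    [85, [0, 0, 0.06], [0, 0, 0]],
    [85, [0, 0, 0.02], [0, 0, 0]],
    [85, [0, 0, 0], [0, 0, 0]],
    [85, [0, 0, 0], [0, 0, 0]]
  ]
}}

```text
time_s: 13.15
eef_pos: [521.7, 5.3, 322.9]
orientation: [3.141, -0.001, 1.216]
ft_force: [0.2, 0.6, -0.3]
gripper_width: 0.994
gripper_force: 0.0
```

Run:
```python
from h import *
cm=optics.camera_model("wrist");im=optics.grab_frame("wrist");g=grad(im);cv2.imwrite("pics/capw2.png",im)
for z in (175,177):print([fit(g,cm,(521,6),z,(r,),True,8,300)[:3] for r in (25,26)])
plan([521.5,6,322],1.2,1)
```

```text
[[(137.9, 521, 4), (121.2, 522, 4), (114.3, 521, 5)], [(161.0, 522, 5), (154.3, 522, 6), (134.7, 521, 5)]]
[[(165.7, 522, 6), (127.3, 522, 5), (124.8, 522, 7)], [(143.8, 522, 7), (134.6, 523, 7), (120.0, 522, 8)]]
now [521.7   5.3 322.9] [ 3.141e+00 -1.000e-03  1.216e+00] t 13.2 q1,q7 [-0.46 -0.16] dist 1.1 F [-0.2 -0.3 -0.2] 1.0
[0.003, -0.002, 0.0044] [0.0013, -0.0008, 0.02]
```

Well aligned. Close on the cap.

Emit:
{"api": "move_arm", "payload": {
  "targets": [
    [70, [0.002, 0.001, 0], [0, 0, 0]],
    [60, [0, 0, 0], [0, 0, 0]],
    [55, [0, 0, 0], [0, 0, 0]],
    [45, [0, 0, 0], [0, 0, 0]],
    [45, [0, 0, 0], [0, 0, 0]],
    [45, [0, 0, 0], [0, 0, 0]],
    [45, [0, 0, 0], [0, 0, 0]]
  ],
  "newtons": 80
}}

```text
time_s: 13.9
eef_pos: [521.9, 5.6, 322.3]
orientation: [3.141, -0.0, 1.216]
ft_force: [2.4, -0.4, 3.5]
gripper_width: 0.594
gripper_force: 82.0
```

Emit:
{"api": "move_arm", "payload": {
  "targets": [
    [45, [0, 0, 0.005], [0, 0, 0]],
    [45, [0, 0, 0.005], [0, 0, 0]],
    [45, [0, 0, 0.005], [0, 0, 0]],
    [45, [0, 0, 0.005], [0, 0, 0]],
    [45, [0, 0, 0], [0, 0, 0]]
  ]
}}

```text
time_s: 14.4
eef_pos: [522.0, 5.5, 318.3]
orientation: [3.141, -0.0, 1.216]
ft_force: [2.7, -1.0, 9.3]
gripper_width: 0.588
gripper_force: 82.5
```

Emit:
{"api": "move_arm", "payload": {
  "targets": [
    [45, [0, 0, 0.004], [0, 0, 0]],
    [45, [0, 0, 0], [0, 0, 0]],
    [45, [0, 0, 0], [0, 0, -0.04]],
    [45, [0, 0, 0], [0, 0, -0.06]],
    [45, [0, 0, 0], [0, 0, -0.06]],
    [45, [0, 0, 0], [0, 0, -0.06]]
  ]
}}

```text
time_s: 15.0
eef_pos: [521.9, 5.6, 317.7]
orientation: [3.141, -0.0, 1.39]
ft_force: [0.2, 0.1, 12.7]
gripper_width: 0.589
gripper_force: 83.0
```

```bash
python3 -c "
from h import *
s=readout.observe();print(s['wrist_torque'],s['ft_force'],s['joint_pos'],s['orientation'])"
```

```text
[-0.03405185 -0.06040978 -0.09992071] [ 0.18407159  0.11651057 12.65227569] [-0.42204164  0.51363584  0.40408076  1.9669369  -0.29843907  0.71768482
 -0.01844412] [ 3.14088448e+00 -3.67971729e-04  1.39030279e+00]
```

Turning smoothly at 12.7 N press, low torque. Continue to 60° (yaw about 2.26).

Emit:
{"api": "move_arm", "payload": {
  "targets": [
    [45, [0, 0, 0], [0, 0, -0.08]],
    [45, [0, 0, 0], [0, 0, -0.08]],
    [45, [0, 0, 0], [0, 0, -0.08]],
    [45, [0, 0, 0], [0, 0, -0.08]],
    [45, [0, 0, 0], [0, 0, -0.08]],
    [45, [0, 0, 0], [0, 0, -0.08]],
    [45, [0, 0, 0], [0, 0, -0.08]]
  ]
}}

```text
time_s: 15.7
eef_pos: [521.8, 5.6, 317.7]
orientation: [3.141, -0.0, 1.831]
ft_force: [-0.3, 0.1, 13.1]
gripper_width: 0.591
gripper_force: 83.0
```

Emit:
{"api": "move_arm", "payload": {
  "targets": [
    [45, [0, 0, 0], [0, 0, -0.08]],
    [45, [0, 0, 0], [0, 0, -0.08]],
    [45, [0, 0, 0], [0, 0, -0.08]],
    [45, [0, 0, 0], [0, 0, -0.08]],
    [45, [0, 0, 0], [0, 0, -0.08]],
    [45, [0, 0, 0], [0, 0, -0.08]],
    [45, [0, 0, 0], [0, 0, -0.07]],
    [45, [0, 0, 0], [0, 0, 0]]
  ]
}}

```text
time_s: 16.5
eef_pos: [521.8, 5.6, 317.7]
orientation: [3.141, 0.0, 2.262]
ft_force: [-0.1, 0.6, 12.8]
gripper_width: 0.589
gripper_force: 82.9
```

```bash
python3 -c "
from h import *
s=readout.observe();print(s['wrist_torque'],s['ft_force'],s['joint_pos'],s['orientation'])"
```

```text
[ 0.01201725 -0.01732689  0.06596298] [-0.09150519  0.64001809 12.79598676] [-0.24698705  0.48460196  0.16389567  1.95832862 -0.11771254  0.70709217
  0.67944617] [3.14098965e+00 6.30294658e-05 2.26229841e+00]
```

Emit:
{"api": "move_arm", "payload": {
  "targets": [
    [45, [0, 0, 0], [0, 0, 0]],
    [45, [0, 0, -0.01], [0, 0, 0]],
    [45, [0, 0, -0.01], [0, 0, 0]],
    [45, [0, 0, -0.01], [0, 0, 0]],
    [45, [0, 0, -0.005], [0, 0, 0]],
    [45, [0, 0, 0], [0, 0, 0]]
  ]
}}

```text
time_s: 17.1
eef_pos: [521.7, 5.7, 324.3]
orientation: [-3.141, -0.0, 2.26]
ft_force: [1.1, 0.5, 1.1]
gripper_width: 0.588
gripper_force: 82.4
```

Emit:
{"api": "move_arm", "payload": {
  "targets": [
    [45, [0, 0, -0.01], [0, 0, 0]],
    [45, [0, 0, -0.01], [0, 0, 0]],
    [45, [0, 0, -0.01], [0, 0, 0]],
    [45, [0, 0, 0], [0, 0, 0]]
  ]
}}

```text
time_s: 17.5
eef_pos: [521.7, 5.6, 330.5]
orientation: [-3.142, -0.0, 2.26]
ft_force: [-0.3, 0.0, -0.8]
gripper_width: 0.587
gripper_force: 82.8
```

Free (no bottle weight on the wrist). Lift to about 9 cm above.

Emit:
{"api": "move_arm", "payload": {
  "targets": [
    [45, [0, 0, -0.03], [0, 0, 0]],
    [45, [0, 0, -0.07], [0, 0, 0]],
    [45, [0, 0, -0.1], [0, 0, 0]],
    [45, [0, 0, -0.1], [0, 0, 0]],
    [45, [0, 0, -0.07], [0, 0, 0]],
    [45, [0, 0, -0.03], [0, 0, 0]],
    [45, [0, 0, 0], [0, 0, 0]],
    [45, [0, 0, 0], [0, 0, 0]]
  ]
}}

```text
time_s: 18.3
eef_pos: [521.6, 5.6, 409.8]
orientation: [-3.141, -0.0, 2.26]
ft_force: [-0.4, -0.7, -1.4]
gripper_width: 0.589
gripper_force: 82.9
```

Emit:
{"api": "move_arm", "payload": {
  "targets": [
    [45, [0, 0, 0], [0, 0, 0]],
    [45, [0, 0, 0], [0, 0, 0]],
    [45, [0, 0, 0], [0, 0, 0]],
    [45, [0, 0, 0], [0, 0, 0]]
  ]
}}

```text
time_s: 18.7
eef_pos: [521.7, 5.6, 410.1]
orientation: [-3.141, -0.0, 2.26]
ft_force: [-0.2, -0.0, -1.2]
gripper_width: 0.587
gripper_force: 82.9
```

Run:
```python
from h import *
s=readout.observe();print(s['eef_pos'],s['orientation'],s['ft_force'],s['gripper_force'])
S=optics.camera_model("side"); b=optics.grab_frame("side"); b0=cv2.imread("pics/side0.png")
# label (green/yellow, low) and cap blob positions now vs start
for im in (b0,b):
    m=cv2.inRange(cv2.cvtColor(im,cv2.COLOR_BGR2HSV),(45,110,50),(85,255,255)); n,l,st,ct=cv2.connectedComponentsWithStats(m)
    print([(st[k].tolist(),ct[k].round(1).tolist()) for k in range(1,n) if st[k,4]>60])
g=grad(b); print("cover",fit(g,S,(566,215),96,(73,),False,10)[0])
```

```text
[521.719685     5.57871776 410.08831876] [-3.14122745e+00 -1.36612399e-04  2.26024514e+00] [-0.15738982 -0.01431954 -1.21764759] 82.87278424948454
[([299, 227, 20, 19, 287], [308.5, 236.5]), ([293, 263, 32, 10, 113], [308.6, 268.7]), ([293, 274, 32, 17, 328], [308.2, 283.1])]
[([299, 197, 21, 19, 305], [309.2, 206.4]), ([293, 263, 32, 10, 115], [308.6, 268.7]), ([293, 273, 32, 18, 328], [308.2, 283.0])]
cover (72.7, 568, 211)
```

```bash
python3 -c "
from station import order
print(order.close_job())"
```

```text
the job is handed in; nothing more can be done
None
```

I handed the job in at about 19 s with the cover level on the bowl rim and let go, the cap pressed, turned 60° and held level about 9 cm above the mouth, and the bottle standing where it was; the verdict did not come back, and I did not re-measure the bystanders at the end.

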